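# Build the insulated contact stack on the welding fixture's post

## Robot

A 6-joint arm with a two-finger parallel gripper is mounted at the origin on the work surface. World frame = base frame: x ahead of the robot, y to its left, z up, the work surface at z = 0. Lengths are in m, angles in rad, forces in N, time in s.
With the tool pointing down it reaches from about 0.25 to 0.775 m from the base axis. Payload 4 kg.
Tool frame: the origin (TCP) lies midway between the tips of the shut fingers; the grasp point (between the pads) lies grasp_offset behind it (grasp_offset is the distance from the TCP to the grasp point, in m); z points along the fingers, y is the line along which they close (so a half turn about z gives the same grasp; the last joint's range is limited). The gripper opens to 94 mm and grips with 3 to 60 N. Pads are 16 mm wide; open, the fingers measure 119 mm over their backs; the gripper's body (75 mm by 177 mm) begins 78 mm behind the grasp point.
Start: joints at [-1.453, 0.087, 1.371, -0, 1.684, -0.103], TCP at [0.12, -0.537, 0.206] pointing down, gripper open.
Joint ranges: [-3.1, 3.1], [-0.76, 2.03], [0.27, 2.55], [-1.08, 4.22], [0.17, 2.65], [-2.57, 2.57]. Speed limits (rad/s): [2.79, 2.79, 3.14, 3.14, 3.14, 3.14].

## Interface

Orientations are given as a 3x3 rotation matrix whose columns are the frame's x, y, z axes.
In Python, from workcell import state, capture, hand_in, recognise, masks_of, grasp_offset gives the robot as it stands.
- The arm moves only by the tool step_arm, never from a script. Its argument "motion" is a list that holds one entry, the list of rows, each a list of 5 numbers: the shift along the tool's x, y, z scaled (see below), then the turn about the tool's z scaled (see below), then the opening, from 0 (shut) to 1 (fully open). A call has 1 to 20 rows; each row is the pose to reach, as a shift and turn from the pose commanded when the call began, along the tool's axes at that moment, turning the shorter way round; what a row does not reach only later rows make up. The controller multiplies each number of a shift by 400 mm and each number of a turn by pi rad. A row lasts 1/10 s, in which the tool goes at most 50 mm and 8.59 degrees, less where a joint would pass 70% of its speed; a pose out of reach is approached as far as the arm can. A call with a number of a shift or a turn outside -1 to 1 is refused whole. A call with a gripper value outside its range is refused whole. The fingers move at their own pace and stop on an object; the grip force is fixed at half the most. Time passes only in rows, so rows that repeat a pose let the fingers close. It gives the time, the measured TCP pose, the force, the opening and the grip force at its end, in the units of the state.
- state(): the state, without advancing time (a new reading comes with each control period).
- capture(name): name is "side" or "top"; returns a dict with "frame" (480x640x3 uint8, blue, green, red), "z_map" (480x640 float32, m along the optical axis (not along the pixel's ray), 0 where there is no reading), "camera_matrix" (3x3 intrinsics, pixels), "R" (3x3) and "t" (3): a world point X has camera coordinates R X + t. Camera axes: x right, y down, z forward; pixel columns grow to the right and rows downward; lengths in m; the calibration is good to about 2 mm. A picture is of the moment at which its call begins.
- hand_in(): hands the job in; it is judged then, once.
Trained networks look in the newest picture that a camera, given by its name, has taken for a name from the list of things; names that differ only in an ending like _2 or _b are one class to them, and where a whole thing is asked for, a point or a joint stands for the part that bears it (a point fixed in the world has none). Each returns a list of dicts, best first, with "score" (0 to 1); they miss things now and then, are a little off and sometimes report something else, mostly with a low value. They report only what shows in the picture. A call takes as long as a camera call. They do not tell look-alikes from the thing itself.
- recognise(target, camera): "extent" ([centre column, centre row, width, height] in pixels, round what is visible of it).
- masks_of(target, camera): "pixels" (480x640 bool, what is visible of it) and "extent" ([centre column, centre row, width, height] in pixels, round what is visible of it).
The state is a dict: "t": time; "qpos": joint angles; "joint_velocities": joint speeds; "joint_torque": joint torques, N m; "tool_pos": TCP position; "tool_rot": TCP orientation; "ft_force": force on the tool from outside, world axes, zero at the start; "moment": the same for the moment, N m; "grip_width": finger opening in m; "grasp_force": force on a finger pad.
Only numpy, scipy, OpenCV 4.12 (cv2) and the standard library are available. Lean on these libraries where they do the work, as an engineer would, in place of code of your own. Each camera call takes 0.05 s, during which the arm holds its last target. There are 200 camera calls.

## Task

Thread the three loose rings onto the steel post of the welding fixture in this order, each lowered fully home (not let fall down the post) before the next: the brown insulating collar at the bottom, then the copper contact ring from the free-spinning turntable, then the white spacer on top. Leave the finished stack lying flat and tight together, do not push the pack of cells about, and keep the little jar upright on the turntable.

Things in the scene. Friction and masses are not known exactly. Their poses are not given: they have to be found in the camera images.
- fixture: welding fixture fixed to the table: tan square block 110 x 110 mm, 30 mm high, with a round dark steel boss (44 mm diameter, 8 mm high) in the middle of its top and an upright bright steel post on the boss. Origin: centre of the underside, on the post's axis; z up. Its place and yaw vary
- seat (a point): top of the boss on the post's axis, 38 mm above the table: where the underside of the lowest ring comes to rest. The boss is narrower than the brown collar. The post is 20 mm in diameter
- post_tip (a point): top of the post on its axis, 70 mm above the seat. The last 12 mm taper from 20 mm to 10 mm diameter; straight below that
- brown: dark brown insulating collar: flat ring, 56 mm outside diameter, 23 mm bore, 16 mm high, about 50 g, lying flat in the black tray; trades places with the white ring. Origin: centre of its underside, on its axis; z is its axis
- copper: copper contact ring: 44 mm outside diameter, 23 mm bore, 20 mm high, about 160 g, lying flat on the turntable about 60 mm from its axis. Origin: centre of its underside, on its axis; z is its axis
- white: white spacer ring: 50 mm outside diameter, 23 mm bore, 14 mm high, about 40 g, lying flat in the black tray. Origin: centre of its underside, on its axis; z is its axis
- tray: shallow black tray fixed to the table, 170 mm along its x and 250 mm along its y, floor 4 mm thick, rim 12 mm high. The brown and white rings lie side by side along its y, 90 to 130 mm apart centre to centre, one in each half. Origin: centre of its underside; its place and yaw vary
- platter_axis (a point): centre of the top of the white round turntable (200 mm diameter, top 30 mm above the table), on its upright axis. The platter turns freely, with very little friction, when it or anything on it is touched sideways off the axis; it is at rest at the start. Its place varies
- jar: small amber jar with black lid, 34 mm diameter, 45 mm high, standing on the turntable across from the copper ring, 100 to 130 mm from it; a bystander, to stay upright there (it may ride round with the turntable). Origin: centre of its underside
- pack: bystander: pack of six flat silver cells with yellow edges, 100 x 70 x 60 mm high, 0.8 kg, lying at the back of the table beyond the fixture. Origin: centre of its underside
Things that resemble listed ones, but are neither listed nor needed, are in the scene too. Of the things that look like the white, take the one that is farthest to the robot's left at the start.

How it is judged:
On the way, in this order (a step that is already met when the one before it is completed fails the run):
1. the brown collar is fully home on the seat of the post (z of brown in the frame of seat between -0.003 and 0.003 m and horizontal distance between brown and seat below 0.004 m and angle between brown's own z axis and vertical below 0.08 rad), for 0.2 s.
2. the copper ring is fully home on top of the brown collar (all of step 1 and z of copper in the frame of seat between 0.013 and 0.019 m and horizontal distance between copper and seat below 0.004 m and angle between copper's own z axis and vertical below 0.08 rad), for 0.2 s.
3. the white spacer is fully home on top of the copper ring (all of step 2 and z of white in the frame of seat between 0.033 and 0.039 m and horizontal distance between white and seat below 0.004 m and angle between white's own z axis and vertical below 0.08 rad), for 0.2 s.
At the end, for the whole second after the job is handed in: All three rings at rest on the post, flat within 0.08 rad, centred within 4 mm, undersides within 3 mm of their places: brown on the seat, copper 16 mm and white 36 mm above it. Jar upright (0.3 rad) on the turntable, within 100 mm of its axis; cell pack within 30 mm of its start (all of step 3 and linear speed of each of brown, copper, white below 0.02 m/s and angle between jar's own z axis and vertical below 0.3 rad and horizontal distance between jar and platter_axis below 0.1 m and height (world z) of jar above 0.02 m and distance of pack from where it was at the start of the episode below 0.03 m); the robot touches nothing.
It fails at once if a ring falls down the post (over 0.55 m/s while it is threaded on the post) instead of being lowered ((horizontal distance between brown and seat below 0.006 m and height (world z) of brown below 0.106 m and linear speed of brown above 0.55 m/s) or (horizontal distance between copper and seat below 0.006 m and height (world z) of copper below 0.106 m and linear speed of copper above 0.55 m/s) or (horizontal distance between white and seat below 0.006 m and height (world z) of white below 0.106 m and linear speed of white above 0.55 m/s)).
It fails at once if the jar is toppled (over 0.6 rad) or knocked off the turntable (angle between jar's own z axis and vertical above 0.6 rad or height (world z) of jar below 0.015 m).
It fails at once if the cell pack is pushed more than 30 mm (distance of pack from where it was at the start of the episode above 0.03 m).
It also fails if it takes over 69 s, if anything falls off the work surface, if the arm or the gripper's body presses on something with over 40 N, if the wrist force passes 120 N, or if a joint passes its speed limit or range.

## Working session

There is one attempt and no reset: what is moved stays moved. The work goes in short steps, Python scripts to look and compute and a tool call to move; the robot and the scene stay as the last step left them, time stands still between calls to the robot, and variables do not carry over. Pictures are saved under pics/ and viewed, at most 10 in all, crops included, and the job is handed in when it is done.

Besides the shell and the picture viewer there is one more tool, called after "Request:" as name([rows], argument=value, ...), one row to a line, values as JSON. step_arm: Moves the arm, as the interface text tells. Shifts and turns lie within -1 to 1; 1 stands for 400 mm of shift or pi rad of turn. Its arguments: {"type":"object","properties":{"motion":{"type":"array"}},"required":["motion"]}

```bash
ls; mkdir -p pics
cat > h.py <<'E'
import numpy as np, cv2
from workcell import *
def world(c,mask):
    v,u=np.nonzero(mask&(c["z_map"]>0)); z=c["z_map"][v,u]
    K=np.array(c["camera_matrix"]); p=np.c_[u,v,np.ones(len(u))]@np.linalg.inv(K).T*z[:,None]
    return (p-np.array(c["t"]))@np.array(c["R"])
E
python3 - <<'E'
from h import *
ims=[]
for n in("top","side"):
    c=capture(n); cv2.imwrite(f"pics/{n}0.png",c["frame"]); np.savez(f"{n}0.npz",**c)
    print(n,-np.array(c["R"]).T@c["t"])
    for k in("fixture","brown","copper","white","tray","platter_axis","jar","pack"):
        try: r=masks_of(k,n)
        except Exception as e: print(k,e); continue
        for d in r[:4]:
            P=world(c,d["pixels"])
            if len(P)==0: continue
            zt=np.percentile(P[:,2],95); T=P[P[:,2]>zt-.004]
            print(k,round(d["score"],2),np.round(d["extent"]),"top",zt.round(4),"mid",((T.min(0)+T.max(0))/2)[:2].round(4),"size",np.ptp(T,axis=0)[:2].round(3),len(P))
s=state();print(s["t"],grasp_offset() if callable(grasp_offset) else grasp_offset,s["tool_pos"],s["tool_rot"],s["ft_force"])
E
```

```text
pics
top [ 0.34794456 -0.0278265   1.39003089]
fixture 0.95 [270. 255.  49.  49.] top 0.0414 mid [0.5489 0.0371] size [0.097 0.078] 2459
brown 0.57 [436. 268.  30.  26.] top 0.0243 mid [ 0.5182 -0.3315] size [0.052 0.054] 418
white 0.82 [436. 358.  19.  24.] top 0.0182 mid [ 0.3134 -0.324 ] size [0.048 0.047] 357
white 0.76 [427. 200.  21.  20.] top 0.0189 mid [ 0.6709 -0.3199] size [0.047 0.045] 307
white 0.75 [389. 284.  21.  24.] top 0.0231 mid [ 0.4746 -0.2259] size [0.045 0.045] 302
white 0.52 [491. 353.  20.  21.] top 0.0183 mid [ 0.3201 -0.4405] size [0.046 0.048] 339
tray 0.61 [413. 271. 126.  95.] top 0.0127 mid [ 0.5038 -0.2837] size [0.207 0.274] 7588
platter_axis 0.79 [154. 258.  93.  90.] top 0.0348 mid [0.5544 0.3005] size [0.198 0.199] 5845
jar 0.81 [157. 229.  21.  20.] top 0.0794 mid [0.6051 0.2856] size [0.027 0.028] 233
jar 0.63 [270. 256.  50.  51.] top 0.0414 mid [0.5489 0.0371] size [0.097 0.078] 2466
side [ 0.40757147 -1.05352899  0.91122784]
fixture 0.7 [325. 242.  52.  56.] top 0.0821 mid [0.5473 0.0374] size [0.019 0.022] 1798
brown 0.62 [331. 369.  31.  24.
[... 483 characters left out ...]
 [0.047 0.05 ] 479
tray 0.96 [323. 358. 118. 112.] top 0.0113 mid [ 0.5017 -0.2852] size [0.21  0.275] 7647
platter_axis 0.81 [316. 186.  73.  44.] top 0.0324 mid [0.5533 0.2979] size [0.196 0.206] 2076
jar 0.71 [336. 180.  12.  21.] top 0.0758 mid [0.6048 0.2842] size [0.028 0.038] 211
jar 0.3 [315. 188.  74.  44.] top 0.0327 mid [0.5533 0.2972] size [0.196 0.205] 2119
pack 0.88 [417. 232.  47.  40.] top 0.0603 mid [0.773  0.0576] size [0.108 0.091] 1534
0.9 0.0188 [ 0.12044269 -0.53667709  0.20552675] [[ 9.75729728e-01  2.18978301e-01  3.45268655e-05]
 [ 2.18978304e-01 -9.75729720e-01 -1.29244620e-04]
 [ 5.38712140e-06  1.33668453e-04 -9.99999991e-01]] [ 0.29099952 -0.70987033  0.73535305]
```

View pics/top0.png

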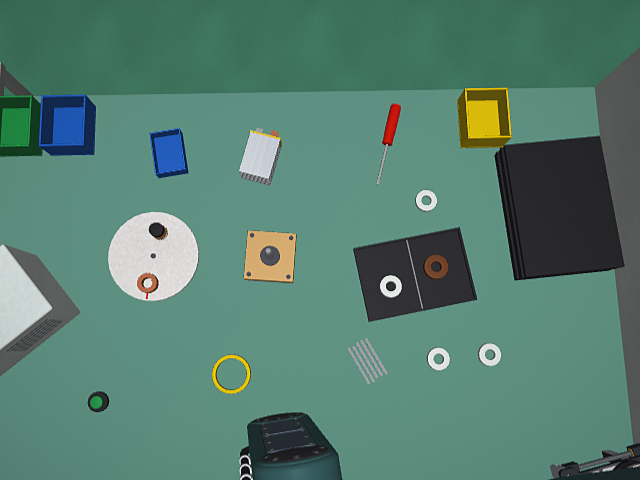

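View pics/side0.png

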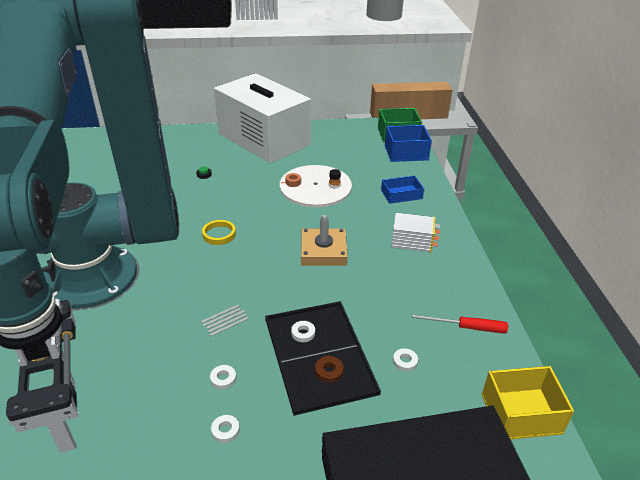

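The top view shows the fixture at (270,256), the turntable at (153,256) with copper at (148,283) and the jar at (157,230), and the tray with white at (391,286) and brown at (436,267). The white in the tray has the largest y (-0.23) of the four white rings, so it is the one to take. Next I'll refine the centres by fitting outlines.

```bash
cat >> h.py <<'E'
from scipy.optimize import least_squares
def proj(c,P):
    p=(np.asarray(P)@np.array(c["R"]).T+c["t"])@np.array(c["camera_matrix"]).T
    return p[:,:2]/p[:,2:]
def hullc(p):
    m=cv2.moments(cv2.convexHull(p.astype(np.float32))); return np.array([m["m10"],m["m01"]])/m["m00"],m["m00"]
A=np.linspace(0,2*np.pi,64,endpoint=False)
def cyl(r,z0,h): return np.array([[r*np.cos(a),r*np.sin(a),z] for a in A for z in(z0,z0+h)])
def box(yaw): return np.array([[.055*np.sqrt(2)*np.cos(yaw+a),.055*np.sqrt(2)*np.sin(yaw+a),z] for a in np.pi/4+np.pi/2*np.arange(4) for z in(0,.03)])
def biggest(m):
    n,l,s,_=cv2.connectedComponentsWithStats(m.astype(np.uint8)); return l==1+np.argmax(s[1:,4])
def locate(c,m,shape,x0):
    v,u=np.nonzero(biggest(m)); cs=np.concatenate([np.c_[u+a,v+b] for a in(-.5,.5) for b in(-.5,.5)])
    o,ar=hullc(cs)
    f=lambda x:hullc(proj(c,shape+[x[0],x[1],0]))[0]-o
    r=least_squares(f,x0,diff_step=1e-4); return r.x,ar/hullc(proj(c,shape+[*r.x,0]))[1]
def colour(c,k,x0,z,rad=.05):
    h=cv2.cvtColor(c["frame"],cv2.COLOR_BGR2HSV).astype(int); H,S,V=h[...,0],h[...,1],h[...,2]
    m={"white":(V>150)&(S<60),"brown":(S>100)&(V>60)&((H<15)|(H>170)),"copper":(S>70)&(H<20),"fixture":(H>8)&(H<28)&(S>70),"platter":(V>170)&(S<40)}[k]
    w=cv2.convexHull(proj(c,cyl(rad,z,.001)+[*x0,0]).astype(np.int32)); roi=np.zeros(m.shape,np.uint8); cv2.fillConvexPoly(roi,w,1)
    return m&(roi>0)
E
cat > m.py <<'E'
from h import *
for n in("top","side"):
    c=dict(np.load(f"{n}0.npz"))
    rect=cv2.minAreaRect(world(c,colour(c,"fixture",(.548,.037),.02,.1))[:,:2].astype(np.float32)); yaw=np.deg2rad(rect[2])
    for k,x0,z,rad,sh in[("fixture",(.548,.037),.03,.085,box(yaw)),("brown",(.517,-.332),.012,.04,cyl(.028,.004,.016)),("white",(.4745,-.228),.01,.037,cyl(.025,.004,.014)),("copper",(.492,.304),.04,.032,cyl(.022,.03,.02)),("platter",(.5535,.299),.03,.115,cyl(.1,.01,.02))]:
        x,a=locate(c,colour(c,k,x0,z,rad),sh,x0); print(n,k,x.round(4),"area ratio",a.round(3),rect[2] if k=="fixture" else "")
E
python3 m.py
```

```text
Traceback (most recent call last):
  File "m.py", line 6, in <module>
    x,a=locate(c,colour(c,k,x0,z,rad),sh,x0); print(n,k,x.round(4),"area ratio",a.round(3),rect[2] if k=="fixture" else "")
                                                                                ^^^^^^^
AttributeError: 'float' object has no attribute 'round'
```

```bash
sed -i 's/a.round(3)/round(a,3)/' m.py; python3 m.py
```

```text
top fixture [0.5489 0.0421] area ratio 1.014 84.72039794921875
top brown [ 0.5179 -0.3332] area ratio 0.963 
top white [ 0.4761 -0.2279] area ratio 0.97 
top copper [0.4907 0.3105] area ratio 1.064 
top platter [0.5559 0.3034] area ratio 0.993 
side fixture [0.5479 0.0425] area ratio 0.947 83.82823944091797
side brown [ 0.5161 -0.3304] area ratio 0.913 
side white [ 0.474  -0.2266] area ratio 0.898 
side copper [0.4882 0.3078] area ratio 1.041 
side platter [0.5549 0.3151] area ratio 0.892
```

```bash
cat >> h.py <<'E'
def goals(*G):
    s=state(); R=np.array(s["tool_rot"]); p=np.array(s["tool_pos"]); y0=np.arctan2(R[1,0],R[0,0])
    print("t",round(s["t"],2),"p",p.round(4),"yaw",round(y0,4),"F",np.round(s["ft_force"],1),"w",round(s["grip_width"],4),"g",round(s["grasp_force"],1))
    for x,y,z,yaw in G:
        d=R.T@(np.array([x,y,z])-p); t=-((yaw-y0+np.pi)%(2*np.pi)-np.pi)
        print((x,y,z,yaw),"->",(d/.4).round(4),round(t/np.pi,4))
E
python3 -c "
from h import *
goals((.45,-.366,.1,0),(.517,-.332,.1,0))"
```

```text
t 0.9 p [ 0.1204 -0.5367  0.2055] yaw 0.2208 F [ 0.3 -0.7  0.7] w 0.0943 g 0.0
(0.45, -0.366, 0.1, 0) -> [ 0.8973 -0.236   0.2638] 0.0703
(0.517, -0.332, 0.1, 0) -> [ 1.0794 -0.2822  0.2638] 0.0703
```

Request:
step_arm([
  [[0.8973,-0.236,0.2638,0.0703,0.8],[0.8973,-0.236,0.2638,0.0703,0.8],[0.8973,-0.236,0.2638,0.0703,0.8],[0.8973,-0.236,0.2638,0.0703,0.8],[0.8973,-0.236,0.2638,0.0703,0.8],[0.8973,-0.236,0.2638,0.0703,0.8],[0.8973,-0.236,0.2638,0.0703,0.8],[0.8973,-0.236,0.2638,0.0703,0.8],[0.8973,-0.236,0.2638,0.0703,0.8]],
])

```text
t: 1.8
tool_pos: [0.4527, -0.3623, 0.0976]
tool_rot: [[1.0, 0.006, -0.001], [0.006, -1.0, 0.004], [-0.001, -0.004, -1.0]]
ft_force: [-0.9, -0.1, 0.2]
grip_width: 0.0753
grasp_force: 0.0
```

```bash
python3 -c "
from h import *
goals((.517,-.332,.1,0),(.517,-.332,.007,0))"
```

```text
t 1.8 p [ 0.4527 -0.3623  0.0976] yaw 0.0059 F [-0.9 -0.1  0.2] w 0.0753 g 0.0
(0.517, -0.332, 0.1, 0) -> [ 0.1612 -0.0749 -0.0059] 0.0019
(0.517, -0.332, 0.007, 0) -> [ 0.1615 -0.074   0.2266] 0.0019
```

Request:
step_arm([
  [[0.1675,-0.085,0,0,0.8],[0.1675,-0.085,0,0,0.8],[0.1675,-0.085,0.1,0,0.8],[0.1675,-0.085,0.18,0,0.8],[0.1675,-0.085,0.2325,0,0.8],[0.1675,-0.085,0.2325,0,0.8],[0.1675,-0.085,0.2325,0,0],[0.1675,-0.085,0.2325,0,0],[0.1675,-0.085,0.2325,0,0],[0.1675,-0.085,0.2325,0,0]],
])

```text
t: 2.8
tool_pos: [0.517, -0.3326, 0.0076]
tool_rot: [[1.0, -0.0, 0.0], [-0.0, -1.0, -0.001], [0.0, 0.001, -1.0]]
ft_force: [-1.5, -0.6, 1.0]
grip_width: 0.0549
grasp_force: 30.0
```

```bash
python3 -c "
from h import *
goals()"
```

```text
t 2.8 p [ 0.517  -0.3326  0.0076] yaw -0.0003 F [-1.5 -0.6  1. ] w 0.0549 g 30.0
```

Request:
step_arm([
  [[0,0,0,0,0.75],[0,0,0,0,0.75],[0,0,-0.05,-0.05,0.75],[0,0,-0.05,-0.1,0.75],[0,0,-0.05,-0.15,0.75],[0,0,-0.05,-0.2,0.75],[0,0,-0.05,-0.25,0.75],[0,0,-0.05,-0.3,0.75],[0,0,-0.05,-0.35,0.75],[0,0,-0.05,-0.4,0.75],[0,0,-0.05,-0.45,0.75],[0,0,-0.05,-0.5,0.75],[0,0,-0.02,-0.5,0.75],[0,0,0,-0.5,0.75],[0,0,0,-0.5,0.75],[0,0,0,-0.5,0],[0,0,0,-0.5,0],[0,0,0,-0.5,0],[0,0,0,-0.5,0]],
])

```text
t: 4.7
tool_pos: [0.5172, -0.3322, 0.0074]
tool_rot: [[0.0, 1.0, 0.001], [1.0, -0.0, -0.001], [-0.001, 0.001, -1.0]]
ft_force: [-1.1, 1.3, -0.0]
grip_width: 0.055
grasp_force: 30.0
```

```bash
cat > b.py <<'E'
from h import *
for n in("top","side"):
    c=capture(n); cv2.imwrite(f"pics/{n}1.png",c["frame"]); np.savez(f"{n}1.npz",**c)
goals()
E
python3 b.py
```

```text
t 4.8 p [ 0.5172 -0.3322  0.0074] yaw 1.5706 F [-0.4  1.   0.8] w 0.0553 g 30.0
```

Request:
step_arm([
  [[0,0,-0.12,0,0],[0,0,-0.24,0,0],[0.1,0.01,-0.3575,0,0],[0.22,0.02,-0.3575,0,0],[0.34,0.03,-0.3575,0,0],[0.46,0.04,-0.3575,0,0],[0.58,0.05,-0.3575,0,0],[0.7,0.06,-0.3575,0,0],[0.82,0.07,-0.3575,0,0],[0.9358,0.0785,-0.3575,0,0],[0.9358,0.0785,-0.3575,0,0],[0.9358,0.0785,-0.3575,0,0],[0.9358,0.0785,-0.3575,0,0]],
])

```text
t: 6.1
tool_pos: [0.5483, 0.0414, 0.1499]
tool_rot: [[0.001, 1.0, -0.0], [1.0, -0.001, -0.001], [-0.001, -0.0, -1.0]]
ft_force: [-0.5, 0.5, 0.2]
grip_width: 0.0554
grasp_force: 30.0
```

```bash
cat > b.py <<'E'
from h import *
c=capture("side"); np.savez("side2.npz",**c)
f=c["frame"]; cv2.imwrite("pics/side2.png",cv2.resize(f[150:290,230:430],(800,560),interpolation=cv2.INTER_CUBIC))
goals()
E
python3 b.py
```

```text
t 6.15 p [0.5484 0.041  0.1499] yaw 1.569 F [ 0.7 -0.6 -0.8] w 0.0554 g 30.0
```

View pics/side2.png

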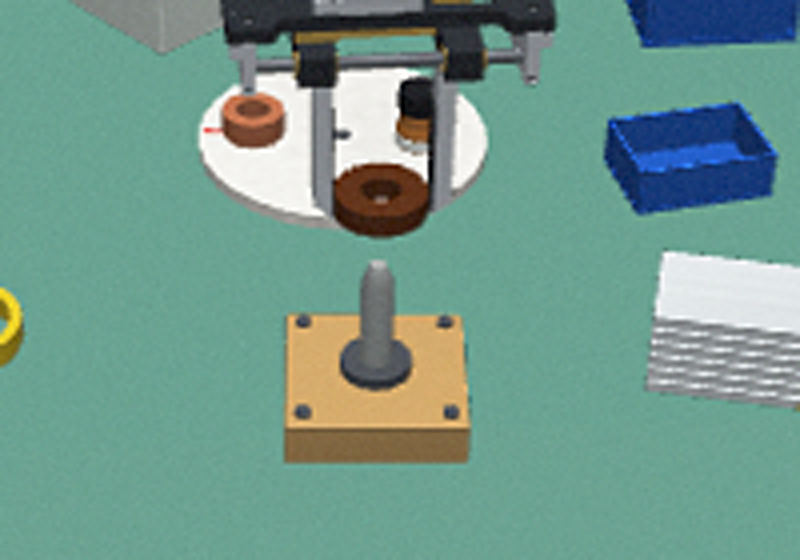

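Side view: the brown collar is held level above the post. In the crop its centre is about (382,190), the post tip is at (377,262) and the boss at (376,362). I'll compare the collar and post measured by the same camera.

```bash
cat > b.py <<'E'
from h import *
c=dict(np.load("side2.npz")); p=(.5484,.041)
print("brown seen",locate(c,colour(c,"brown",p,.155,.04),cyl(.028,.147,.016),p),"true",p)
yaw=np.deg2rad(84.3)
m=colour(c,"fixture",(.548,.042),.02,.09); print("fix",locate(c,m,box(yaw),(.548,.042)))
# post column: gray pixels between heights .055 and .09
f=c["frame"].astype(int); g=cv2.cvtColor(c["frame"],cv2.COLOR_BGR2HSV)[...,1]
for n,cc in(("side",c),("top",dict(np.load("top0.npz")))):
    g=cv2.cvtColor(cc["frame"],cv2.COLOR_BGR2HSV)[...,1]
    b=proj(cc,[[.5484,.042,.046]])[0]; print(n,"seat px",b.round(1))
    r=28; x,y=b.astype(int); sub=np.zeros(g.shape,bool); w=15 if n=="top" else 14; sub[y-30:y+12,x-w:x+w]=(g<70)[y-30:y+12,x-w:x+w]
    k=biggest(sub); v,u=np.nonzero(k); print("bbox",u.min(),u.max(),v.min(),v.max(),k.sum())
    for row in range(v.min(),v.max()+1,2): q=u[v==row]; print(row,q.min(),q.max(),end=" | ")
    sh=np.r_[cyl(.022,.030,.008),cyl(.01,.038,.058),cyl(.005,.107,.001)]
    x,a=locate(cc,sub,sh,(.548,.042)); print("\nboss+post",x.round(4),round(a,3))
E
python3 b.py
```

```text
brown seen (array([0.54822001, 0.04341536]), 0.7716334256221885) true (0.5484, 0.041)
fix (array([0.5473695 , 0.04015199]), 0.9784228899367519)
side seat px [324.1 236.1]
bbox 310 337 215 246 368
215 322 326 | 217 321 327 | 219 321 328 | 221 320 328 | 223 320 328 | 225 320 328 | 227 320 328 | 229 320 327 | 231 320 327 | 233 320 327 | 235 317 329 | 237 316 331 | 239 315 332 | 241 315 332 | 243 316 331 | 245 317 330 | 
boss+post [0.5475 0.0486] 1.496
top seat px [269.3 254.5]
bbox 260 279 246 264 286
246 267 272 | 248 263 276 | 250 263 276 | 252 260 277 | 254 260 279 | 256 261 278 | 258 261 279 | 260 261 278 | 262 263 275 | 264 266 271 | 
boss+post [0.5489 0.0423] 1.015
```

Request:
step_arm([
  [[0,0,0.05,0,0],[0,0,0.09,0,0],[0,0,0.1,0,0],[0,0,0.11,0,0],[0,0,0.12,0,0],[0,0,0.13,0,0]],
])

```text
t: 6.75
tool_pos: [0.549, 0.042, 0.0986]
tool_rot: [[0.001, 1.0, 0.002], [1.0, -0.001, -0.0], [-0.0, 0.002, -1.0]]
ft_force: [-1.3, -1.3, -0.9]
grip_width: 0.0551
grasp_force: 30.0
```

```bash
python3 -c "
from h import *
goals()"
```

```text
t 6.75 p [0.549  0.042  0.0986] yaw 1.5701 F [-1.3 -1.3 -0.9] w 0.0551 g 30.0
```

Request:
step_arm([
  [[0,0,0.02,0,0],[0,0,0.04,0,0],[0,0,0.06,0,0],[0,0,0.08,0,0],[0,0,0.1,0,0],[0,0,0.12,0,0],[0,0,0.133,0,0],[0,0,0.142,0,0],[0,0,0.144,0,0],[0,0,0.144,0,0]],
])

```text
t: 7.75
tool_pos: [0.5485, 0.0424, 0.0414]
tool_rot: [[-0.0, 1.0, 0.0], [1.0, 0.0, -0.0], [-0.0, 0.0, -1.0]]
ft_force: [-3.2, 0.0, 3.8]
grip_width: 0.0554
grasp_force: 30.0
```

```bash
python3 -c "
from h import *
goals()"
```

```text
t 7.75 p [0.5485 0.0424 0.0414] yaw 1.5708 F [-3.2  0.   3.8] w 0.0554 g 30.0
```

Request:
step_arm([
  [[0,0,0,0,0.8],[0,0,0,0,0.8],[0,0,0,0,0.8],[0,0,-0.08,0,0.8],[0,0,-0.18,0,0.8],[0,0,-0.3,0,0.8],[0,0,-0.3,0,0.8]],
])

```text
t: 8.45
tool_pos: [0.5528, 0.0423, 0.1688]
tool_rot: [[0.0, 1.0, 0.015], [1.0, -0.0, -0.0], [-0.0, 0.015, -1.0]]
ft_force: [-0.1, -0.4, 1.8]
grip_width: 0.075
grasp_force: 0.0
```

```bash
cat > b.py <<'E'
from h import *
goals()
ims=[]
for n in("top","side"):
    c=capture(n); np.savez(f"{n}3.npz",**c)
    for d in masks_of("copper",n)[:1]+masks_of("jar",n)[:1]:
        x0=np.median(world(c,d["pixels"]),axis=0); print(n,d["score"],x0.round(4))
    m=masks_of("copper",n)
    if m: print("copper",locate(c,m[0]["pixels"],cyl(.022,.03,.02),(.49,.306)))
    h=cv2.cvtColor(c["frame"],cv2.COLOR_BGR2HSV)
    k=colour(c,"copper",(.49,.308),.04,.032)&(h[...,1]<200); k=cv2.morphologyEx(k.astype(np.uint8),cv2.MORPH_OPEN,np.ones((3,3)))>0
    print("col",locate(c,k,cyl(.022,.03,.02),(.49,.306)))
    print("brown",locate(c,colour(c,"brown",(.548,.042),.045,.035)&(h[...,1]>150),cyl(.028,.038,.016),(.548,.042)))
    u,v=proj(c,[[.52,.17,.04]])[0].astype(int); ims.append(cv2.resize(c["frame"][v-56:v+56,u-80:u+80],(640,448)[:2] if 0 else (420,294),interpolation=cv2.INTER_CUBIC))
cv2.imwrite("pics/3.png",np.vstack(ims))
E
python3 b.py
```

```text
t 8.45 p [0.5528 0.0423 0.1688] yaw 1.5707 F [-0.1 -0.4  1.8] w 0.075 g 0.0
top 0.58 [0.493  0.3086 0.0487]
top 0.49 [0.6026 0.2822 0.0726]
copper (array([0.49322721, 0.30982478]), 1.0404627722944877)
col (array([0.49339916, 0.31130706]), 0.9173959769846765)Traceback (most recent call last):
  File "b.py", line 13, in <module>
    print("brown",locate(c,colour(c,"brown",(.548,.042),.045,.035)&(h[...,1]>150),cyl(.028,.038,.016),(.548,.042)))
                  ~~~~~~^^^^^^^^^^^^^^^^^^^^^^^^^^^^^^^^^^^^^^^^^^^^^^^^^^^^^^^^^^^^^^^^^^^^^^^^^^^^^^^^^^^^^^^^^^
  File "h.py", line 19, in locate
    v,u=np.nonzero(biggest(m)); cs=np.concatenate([np.c_[u+a,v+b] for a in(-.5,.5) for b in(-.5,.5)])
                   ~~~~~~~^^^
  File "h.py", line 17, in biggest
    n,l,s,_=cv2.connectedComponentsWithStats(m.astype(np.uint8)); return l==1+np.argmax(s[1:,4])
                                                                              ~~~~~~~~~^^^^^^^^^
    return _wrapfunc(a, 'argmax', axis=axis, out=out, **kwds)
    return bound(*args, **kwds)
ValueError: attempt to get argmax of an empty sequence
```

```bash
sed -i '/print("brown"/s/^    /    if n=="side": /' b.py; python3 b.py
```

```text
t 8.65 p [0.5475 0.0424 0.1585] yaw 1.5707 F [ 0.9  0.  -1.2] w 0.0752 g 0.0
top 0.54 [0.4927 0.3074 0.0485]
top 0.73 [0.6033 0.2815 0.0732]
copper (array([0.49350363, 0.30952436]), 0.9875259053662965)
col (array([0.4934564 , 0.31129658]), 0.914688691008504)
side 0.65 [0.493  0.2981 0.0456]
side 0.72 [0.5523 0.2696 0.0291]
copper (array([0.49233653, 0.30852031]), 0.9102882663140511)
col (array([0.49191778, 0.30996368]), 0.9361034195722036)
brown (array([0.54801853, 0.04583603]), 0.7211662794344815)
```

View pics/3.png

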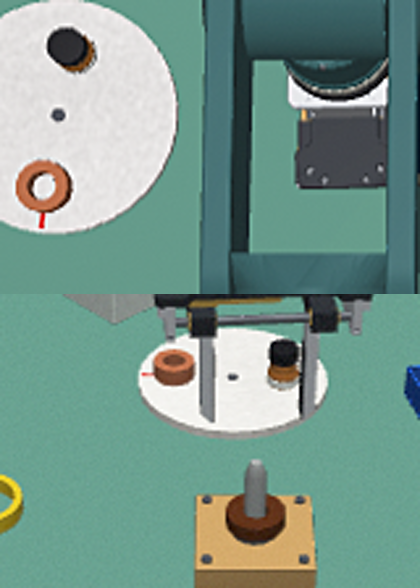

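The collar is seated on the boss (crop (256,517)). Copper is at crop (43,187) and the jar at (70,48), both undisturbed. Next I go to copper, closing radially first.

Request:
step_arm([
  [[0.12,-0.02,0,0,0.65],[0.24,-0.05,0,0,0.65],[0.36,-0.07,0,0,0.65],[0.48,-0.1,0,0,0.65],[0.6,-0.125,0,0,0.65],[0.668,-0.139,0.06,0,0.65],[0.668,-0.139,0.15,0,0.65],[0.668,-0.139,0.2,0,0.65],[0.668,-0.139,0.2,0,0.65],[0.668,-0.139,0.25,0,0.65],[0.668,-0.139,0.3,0,0.65],[0.668,-0.139,0.3148,0,0.65],[0.668,-0.139,0.3148,0,0.65],[0.668,-0.139,0.3148,0,0],[0.668,-0.139,0.3148,0,0],[0.668,-0.139,0.3148,0,0],[0.668,-0.139,0.3148,0,0]],
])

```text
t: 10.75
tool_pos: [0.4936, 0.31, 0.036]
tool_rot: [[0.0, 1.0, 0.002], [1.0, -0.0, 0.001], [0.001, 0.002, -1.0]]
ft_force: [-0.6, -0.2, 4.3]
grip_width: 0.0431
grasp_force: 30.0
```

```bash
python3 -c "
from h import *
goals()"
```

```text
t 10.75 p [0.4936 0.31   0.036 ] yaw 1.5708 F [-0.6 -0.2  4.3] w 0.0431 g 30.0
```

Request:
step_arm([
  [[0,0,0,0,0.65],[0,0,0,0,0.65],[0,0,-0.03,0.05,0.65],[0,0,-0.03,0.1,0.65],[0,0,-0.03,0.15,0.65],[0,0,-0.03,0.2,0.65],[0,0,-0.03,0.25,0.65],[0,0,-0.03,0.3,0.65],[0,0,-0.03,0.35,0.65],[0,0,-0.03,0.4,0.65],[0,0,-0.03,0.45,0.65],[0,0,-0.03,0.5,0.65],[0,0,-0.01,0.5,0.65],[0,0,0,0.5,0.65],[0,0,0,0.5,0.65],[0,0,0,0.5,0],[0,0,0,0.5,0],[0,0,0,0.5,0],[0,0,0,0.5,0]],
])

```text
t: 12.65
tool_pos: [0.493, 0.3097, 0.0347]
tool_rot: [[1.0, 0.0, 0.001], [0.0, -1.0, 0.0], [0.001, -0.0, -1.0]]
ft_force: [1.0, -0.1, 1.0]
grip_width: 0.0425
grasp_force: 30.0
```

```bash
python3 -c "
from h import *
goals()"
```

```text
t 12.65 p [0.493  0.3097 0.0347] yaw 0.0002 F [ 1.  -0.1  1. ] w 0.0425 g 30.0
```

Request:
step_arm([
  [[0,0,-0.06,0,0],[0,0,-0.16,0,0],[0,0,-0.2888,0,0],[0.02,0.1,-0.2888,0,0],[0.045,0.22,-0.2888,0,0],[0.07,0.34,-0.2888,0,0],[0.095,0.46,-0.2888,0,0],[0.12,0.58,-0.2888,0,0],[0.1378,0.6683,-0.2888,0,0],[0.1378,0.6683,-0.2888,0,0],[0.1378,0.6683,-0.2888,0,0],[0.1378,0.6683,-0.2888,0,0],[0.1378,0.6683,-0.25,0,0],[0.1378,0.6683,-0.21,0,0],[0.1378,0.6683,-0.195,0,0],[0.1378,0.6683,-0.18,0,0],[0.1378,0.6683,-0.17,0,0],[0.1378,0.6683,-0.16,0,0]],
])

```text
t: 14.45
tool_pos: [0.5483, 0.0426, 0.0988]
tool_rot: [[1.0, 0.001, 0.001], [0.001, -1.0, -0.0], [0.001, 0.0, -1.0]]
ft_force: [0.4, -0.4, -0.8]
grip_width: 0.0426
grasp_force: 30.0
```

```bash
python3 -c "
from h import *
goals()"
```

```text
t 14.45 p [0.5483 0.0426 0.0988] yaw 0.0006 F [ 0.4 -0.4 -0.8] w 0.0426 g 30.0
```

Request:
step_arm([
  [[0,0,0.02,0,0],[0,0,0.04,0,0],[0,0,0.06,0,0],[0,0,0.08,0,0],[0,0,0.092,0,0],[0,0,0.1,0,0],[0,0,0.1015,0,0],[0,0,0.1015,0,0]],
])

```text
t: 15.25
tool_pos: [0.548, 0.0422, 0.0587]
tool_rot: [[1.0, -0.0, 0.0], [-0.0, -1.0, -0.0], [0.0, 0.0, -1.0]]
ft_force: [-3.0, -0.3, 3.4]
grip_width: 0.0429
grasp_force: 30.0
```

```bash
python3 -c "
from h import *
goals()"
```

```text
t 15.25 p [0.548  0.0422 0.0587] yaw -0.0 F [-3.  -0.3  3.4] w 0.0429 g 30.0
```

Request:
step_arm([
  [[0,0,0,0,0.7],[0,0,0,0,0.7],[0,0,0,0,0.7],[0,0,-0.06,0,0.7],[0,0,-0.16,0,0.7],[0,0,-0.24,0,0.7],[-0.02,0.08,-0.255,0,0.7],[-0.05,0.2,-0.255,0,0.7],[-0.08,0.32,-0.255,0,0.7],[-0.11,0.44,-0.255,0,0.7],[-0.14,0.56,-0.255,0,0.7],[-0.182,0.6743,-0.2,0,0.7],[-0.182,0.6743,-0.1,0,0.7],[-0.182,0.6743,-0.05,0,0.7],[-0.182,0.6743,-0.05,0,0.7]],
])

```text
t: 16.75
tool_pos: [0.4723, -0.2266, 0.0736]
tool_rot: [[1.0, -0.001, -0.007], [-0.001, -1.0, 0.004], [-0.007, -0.004, -1.0]]
ft_force: [0.3, -0.0, 0.7]
grip_width: 0.0655
grasp_force: 0.0
```

```bash
cat > b.py <<'E'
from h import *
goals(); ims=[]
for n in("top","side"):
    c=capture(n); u,v=proj(c,[[.52,.1,.04]])[0].astype(int); ims.append(cv2.resize(c["frame"][v-70:v+70,u-100:u+100],(420,294),interpolation=cv2.INTER_CUBIC))
    m=colour(c,"white",(.475,-.2275),.01,.037)
    print(n,locate(c,m,cyl(.025,.004,.014),(.475,-.2275)))
cv2.imwrite("pics/4.png",np.vstack(ims))
E
python3 b.py
```

```text
t 16.75 p [ 0.4723 -0.2266  0.0736] yaw -0.0015 F [ 0.3 -0.   0.7] w 0.0655 g 0.0
top (array([ 0.46664843, -0.23022233]), 0.33817159826179766)
side (array([ 0.47445597, -0.22342761]), 1.0828656875548168)
```

View pics/4.png

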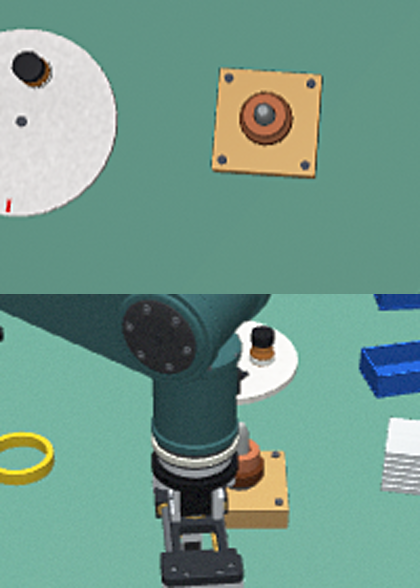

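Copper sits on brown around the post (crop (266,116)), and the jar is standing (30,68). On to white: two grips, as for the others.

Request:
step_arm([
  [[0,0,0.08,0,0.72],[0,0,0.15,0,0.72],[0,0,0.1775,0,0.72],[0,0,0.1775,0,0.72],[0,0,0.1775,0,0],[0,0,0.1775,0,0],[0,0,0.1775,0,0],[0,0,0.1775,0,0]],
])

```text
t: 17.65
tool_pos: [0.4764, -0.2282, 0.0088]
tool_rot: [[1.0, -0.0, 0.003], [-0.0, -1.0, -0.002], [0.003, 0.002, -1.0]]
ft_force: [0.3, -0.3, 4.6]
grip_width: 0.0485
grasp_force: 30.0
```

Request:
step_arm([
  [[0,0,0,0,0.72],[0,0,0,0,0.72],[0,0,-0.04,-0.05,0.72],[0,0,-0.04,-0.1,0.72],[0,0,-0.04,-0.15,0.72],[0,0,-0.04,-0.2,0.72],[0,0,-0.04,-0.25,0.72],[0,0,-0.04,-0.3,0.72],[0,0,-0.04,-0.35,0.72],[0,0,-0.04,-0.4,0.72],[0,0,-0.04,-0.45,0.72],[0,0,-0.04,-0.5,0.72],[0,0,-0.02,-0.5,0.72],[0,0,0,-0.5,0.72],[0,0,0,-0.5,0.72],[0,0,0,-0.5,0],[0,0,0,-0.5,0],[0,0,0,-0.5,0],[0,0,0,-0.5,0]],
])

```text
t: 19.55
tool_pos: [0.4753, -0.2276, 0.0071]
tool_rot: [[0.0, 1.0, 0.001], [1.0, -0.0, -0.0], [-0.0, 0.001, -1.0]]
ft_force: [0.2, 0.3, -1.4]
grip_width: 0.0495
grasp_force: 30.0
```

```bash
python3 -c "
from h import *
goals()"
```

```text
t 19.55 p [ 0.4753 -0.2276  0.0071] yaw 1.5705 F [ 0.2  0.3 -1.4] w 0.0495 g 30.0
```

Request:
step_arm([
  [[0,0,-0.1,0,0],[0,0,-0.22,0,0],[0,0,-0.3575,0,0],[0.1,0.03,-0.3575,0,0],[0.22,0.06,-0.3575,0,0],[0.34,0.09,-0.3575,0,0],[0.46,0.125,-0.3575,0,0],[0.58,0.155,-0.3575,0,0],[0.6743,0.182,-0.3575,0,0],[0.6743,0.182,-0.3575,0,0],[0.6743,0.182,-0.3575,0,0],[0.6743,0.182,-0.3575,0,0],[0.6743,0.182,-0.31,0,0],[0.6743,0.182,-0.275,0,0],[0.6743,0.182,-0.26,0,0],[0.6743,0.182,-0.25,0,0],[0.6743,0.182,-0.24,0,0],[0.6743,0.182,-0.2288,0,0]],
])

```text
t: 21.35
tool_pos: [0.5484, 0.042, 0.0987]
tool_rot: [[0.0, 1.0, 0.001], [1.0, -0.0, -0.0], [-0.0, 0.001, -1.0]]
ft_force: [0.5, 0.4, -0.6]
grip_width: 0.0495
grasp_force: 30.0
```

```bash
python3 -c "
from h import *
goals()"
```

```text
t 21.35 p [0.5484 0.042  0.0987] yaw 1.5705 F [ 0.5  0.4 -0.6] w 0.0495 g 30.0
```

Request:
step_arm([
  [[0,0,0.02,0,0],[0,0,0.036,0,0],[0,0,0.046,0,0],[0,0,0.053,0,0],[0,0,0.055,0,0],[0,0,0.055,0,0],[0,0,0.055,0,0]],
])

```text
t: 22.05
tool_pos: [0.548, 0.0423, 0.0771]
tool_rot: [[-0.0, 1.0, 0.0], [1.0, 0.0, -0.0], [-0.0, 0.0, -1.0]]
ft_force: [-2.6, 0.9, 5.2]
grip_width: 0.0495
grasp_force: 30.0
```

```bash
python3 -c "
from h import *
goals()"
```

```text
t 22.05 p [0.548  0.0423 0.0771] yaw 1.5708 F [-2.6  0.9  5.2] w 0.0495 g 30.0
```

Home. Release, rise, move aside, and check.

Request:
step_arm([
  [[0,0,0,0,0.75],[0,0,0,0,0.75],[0,0,0,0,0.75],[0,0,-0.06,0,0.75],[0,0,-0.14,0,0.75],[0,0,-0.24,0,0.75],[-0.1,0,-0.3,0,0.75],[-0.22,0,-0.3,0,0.75],[-0.34,0,-0.3,0,0.75],[-0.46,-0.1,-0.3,0,0.75],[-0.46,-0.2,-0.3,0,0.75],[-0.46,-0.3,-0.3,0,0.75],[-0.46,-0.3,-0.3,0,0.75],[-0.46,-0.3,-0.3,0,0.75]],
])

```text
t: 23.45
tool_pos: [0.428, -0.142, 0.1966]
tool_rot: [[0.001, 1.0, 0.002], [1.0, -0.001, -0.001], [-0.001, 0.002, -1.0]]
ft_force: [0.3, -0.5, 0.6]
grip_width: 0.0705
grasp_force: 0.0
```

```bash
cat > b.py <<'E'
from h import *
goals(); ims=[]
for n in("top","side"):
    c=capture(n); u,v=proj(c,[[.55,.1,.04]])[0].astype(int); ims.append(cv2.resize(c["frame"][v-70:v+70,u-100:u+100],(420,294),interpolation=cv2.INTER_CUBIC))
    m=colour(c,"white",(.548,.042),.08,.04); P=world(c,m); print(n,np.percentile(P[:,2],[10,50,90]).round(4),len(P))
    print(locate(c,m,cyl(.025,.074,.014),(.548,.042)))
cv2.imwrite("pics/5.png",np.vstack(ims))
E
python3 b.py
```

```text
t 23.45 p [ 0.428  -0.142   0.1966] yaw 1.5697 F [ 0.3 -0.5  0.6] w 0.0705 g 0.0
top [0.0844 0.0879 0.0923] 331
(array([0.54920776, 0.04192131]), 0.9683582019248719)
side [0.0761 0.0861 0.0897] 211
(array([0.54795261, 0.04579293]), 0.960453733009939)
```

View pics/5.png

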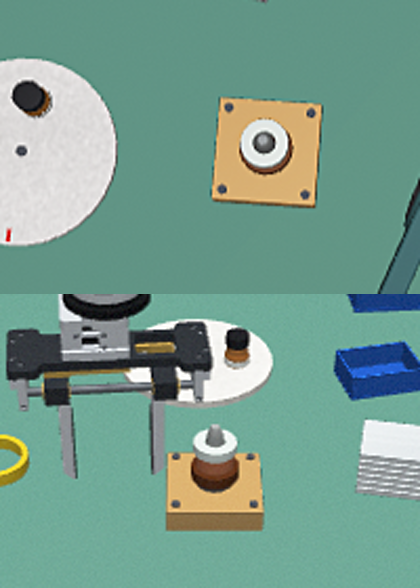

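The stack of brown, copper and white stands flat on the post (crop (215,460)), with white's top at 0.088 m as expected. The jar is upright and the gripper is clear.

```bash
python3 -c "
from workcell import *
print(hand_in())"
```

```text
the job is handed in; nothing more can be done
None
```

I threaded the brown, copper and white rings onto the post in that order, each lowered fully home, and handed the job in at about 23.5 s; my last pictures showed the stack flat and tight and the jar upright, and the hand-in reported no verdict.

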